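# Back the indexing table up one notch

### The job

The indexing table on the inspection bench was turned one notch too far. With a fingertip, press the pawl's tail down so that its nose lifts clear of the teeth and stays up, then push the wheel back by exactly one notch (clockwise seen from above) against one of its upright studs, and press the pawl's nose down again until it is fully home in the new notch. Do not pick anything up, and leave the bushings, gauges and tools where they are.

Things in the scene. Friction and masses are not known exactly. Their poses are not given: they have to be found in the camera images.
- indexer: The indexing table's grey base, fixed to the bench: round, 200 mm diameter, 20 mm high, with an arm 64 mm wide running out to 205 mm from the wheel's axis along its +y; the arm carries the pawl's bracket (42 mm wide, 98 mm high, 140 mm from the axis). Origin on the bench under the wheel's vertical axis; z up; +y points from the axis to the pawl.
- wheel_face (a point): Centre of the wheel's flat upper face, 55 mm above the bench, on its vertical axis. Aluminium wheel, 194 mm diameter; ten ratchet teeth, 12 mm high, stand up from its rim, 74 to 96 mm from the axis. A 23 mm spindle rises from its middle to 89 mm above the bench, with a loose bushing on it; three upright studs stand around it.
- wheel (a joint): Angle of the wheel, rad, counterclockwise from above (forward). Notches are 0.628 apart: 0 = nose in the middle of its first notch, -0.628 = of the next notch backward; about 0.12 of play either way. Starts within 0.09 of 0. It stays where it is left; some 3 N at a stud turns it; with the pawl down it cannot go back.
- pawl (a joint): Angle of the pawl, rad: 0 = nose fully home in a notch, 0.42 = fully lifted, against its stop; from about 0.2 the nose is clear of the teeth. Grows as the tail is pressed down. Stiff pivot: it stays where it is left; about 4 N on the tail or nose moves it. The nose cannot go home on top of a tooth.
- pawl_tail (a point): Press here to lift the nose: top of the pawl's flat tail (22 mm wide, 30 mm long), 180 mm from the wheel's axis and 40 mm outward of the pawl's pivot, which is 88 mm above the bench. About 92 mm above the bench with the pawl down, 75 mm with it fully lifted.
- pawl_nose (a point): Where to press to lower the pawl: top face above the pawl's nose (20 x 20 mm), 85 mm from the wheel's axis, 55 mm inward of the pivot. 93 mm above the bench when fully home, about 115 mm when fully lifted.
- stud_a (a point): Upright steel finger stud fixed on the wheel, 10 mm diameter, standing 40 mm above the wheel's face, 55 mm from its axis; this point is the centre of its top, 95 mm above the bench. It travels with the wheel. With the wheel at 0 it stands opposite the pawl: at -72 degrees, counted counterclockwise from the base's +x (the pawl is at +90).
- stud_b (a point): Upright steel finger stud fixed on the wheel, 10 mm diameter, standing 40 mm above the wheel's face, 55 mm from its axis; this point is the centre of its top, 95 mm above the bench. It travels with the wheel. With the wheel at 0 at +48 degrees, counted as for stud_a.
- stud_c (a point): Upright steel finger stud fixed on the wheel, 10 mm diameter, standing 40 mm above the wheel's face, 55 mm from its axis; this point is the centre of its top, 95 mm above the bench. It travels with the wheel. With the wheel at 0 at +168 degrees, counted as for stud_a.
- bush_fitted: Loose bronze bushing, 38 mm outside, 28 mm high, slipped over the spindle in the middle of the wheel; origin under its centre. It may turn with the wheel but stays where it is.
- bush_tall: Loose bronze bushing, 36 mm diameter, 50 mm high, standing on the bench about 180 mm from the wheel's axis, beside the pawl; origin under its centre. Leave alone.
- bush_flanged: Loose bronze flanged bushing, 52 mm flange, 36 mm high, standing on the bench on the other side of the pawl; origin under its centre. Leave alone.
- ring_gauge: Loose steel ring gauge, 80 mm diameter, 22 mm high, flat on the bench beside the wheel; origin under its centre. Leave alone.
- plug_gauge: Loose steel plug gauge, 115 mm long, 24 mm thick, lying on the bench beside the wheel, opposite the pawl; origin at its underside, about its middle. Leave alone.
- micrometer: Loose micrometer, about 70 x 130 mm, 14 mm thick, lying at the left of the bench; origin at its underside. Leave alone.
- oil_jar: Loose white jar, 52 mm diameter, 75 mm high, at the right of the bench; origin under its centre. Leave alone.
- driver: Loose screwdriver, 170 mm, lying at the left of the bench; origin at its underside. Leave alone.

How it is judged:
By the outcome, as a careful person would: the job done as asked, in the order asked, and still so for the second after the job is handed in, with the robot touching nothing.
It also fails if it takes over 53 s, if anything falls off the work surface, if the arm or the gripper's body presses on something with over 40 N, if the wrist force passes 120 N, or if a joint passes its speed limit or range.

### The arm

A 6-joint arm with a two-finger parallel gripper is mounted at the origin on the work surface. World frame = base frame: x ahead of the robot, y to its left, z up, the work surface at z = 0. Lengths are in m, angles in rad, forces in N, time in s.
With the tool pointing down it reaches from about 0.25 to 0.775 m from the base axis. Payload 4 kg.
Tool frame: the origin (TCP) lies on the centre line of the jaws, within the pads' length; the fingertips stand 14 mm ahead of it and the grasp point (between the pads) lies 5 mm behind it (robot.tcp_to_tips is the distance from the TCP to the fingertips, in m); z points along the fingers, y is the line along which they close (so a half turn about z gives the same grasp; the last joint's range is limited). The gripper opens to 94 mm and grips with 3 to 60 N. Pads are 16 mm wide; open, the fingers measure 119 mm over their backs; the gripper's body (75 mm by 177 mm) begins 78 mm behind the grasp point.
Start: joints at [-1.256, 0.087, 1.371, -0, 1.684, -0.103], TCP at [0.223, -0.503, 0.22] pointing down, gripper open.
Joint ranges: [-3.1, 3.1], [-0.76, 2.03], [0.27, 2.55], [-1.08, 4.22], [0.17, 2.65], [-2.57, 2.57]. Speed limits (rad/s): [2.79, 2.79, 3.14, 3.14, 3.14, 3.14].

### API

Orientations are given as [roll, pitch, yaw] about the fixed x, y, z axes, in that order (R = Rz(yaw) Ry(pitch) Rx(roll)).
In Python, from bench import robot gives the robot as it stands.
- The arm moves only by the tool carry_out, never from a script. Its argument "increments" is a list of rows, each a list of 3 entries, a list of its own where there are three numbers: the closure in counts, from 0 (fully open) to 255 (shut), then the shift along the tool's x, y, z in mm, then the turn about the tool's z in degrees. In form: [[fingers, [dx, dy, dz], twist], ...]. A call has 1 to 8 rows; each row shifts and turns the commanded pose from where the row before left it, along the tool's axes as they then stand; what a row does not reach is not made up. A row lasts 1/10 s, in which the tool goes at most 50 mm and 8.59 degrees, less where a joint would pass 70% of its speed; a pose out of reach is approached as far as the arm can. A call with a gripper value outside its range is refused whole. The fingers move at their own pace and stop on an object; the grip force is fixed at half the most. Time passes only in rows, so rows that do not move let the fingers close. It gives the time, the measured TCP pose, the force, the opening and the grip force at its end, in the units of the state.
- robot.get_obs(): the state, without advancing time (a new reading comes with each control period).
- robot.snapshot(name): name is "scene" or "top" or "wrist"; returns the picture (400x640x3 uint8, blue, green, red); there is no depth.
- robot.get_calibration(name): a dict with "vfov" (degrees; the focal length in pixels is half the picture's height over the tangent of half this angle, whatever the lens; pixels are square), "cx", "cy" (the principal point, pixels), "T" (4x4, takes a point from camera to world coordinates). Camera axes: x right, y down, z forward; pixel columns grow to the right and rows downward; lengths in m; the calibration is good to about 2 mm. A picture is of the moment at which its call begins: read the wrist's pose just before it. get_calibration takes no time and is no camera call; for the wrist camera it gives the pose at the moment of the call.
- robot.close_job(): hands the job in; it is judged then, once.
The state is a dict: "time": time; "joint_positions": joint angles; "qvel": joint speeds; "joint_torque": joint torques, N m; "tool_pos": TCP position; "ee_rot": TCP orientation; "wrist_force": force on the tool from outside, world axes, zero at the start; "wrist_torque": the same for the moment, N m; "width": finger opening in m; "finger_force": force on a finger pad.
Only numpy, scipy, OpenCV 4.12 (cv2) and the standard library are available. Lean on these libraries where they do the work, as an engineer would, in place of code of your own. Each camera call takes 0.05 s, during which the arm holds its last target. There are 200 camera calls.

## Working session

There is one attempt and no reset: what is moved stays moved. The work goes in short steps, Python scripts to look and compute and a tool call to move; the robot and the scene stay as the last step left them, time stands still between calls to the robot, and variables do not carry over. Pictures are saved under pics/ and viewed, at most 10 in all, crops included, and the job is handed in when it is done.

Besides the shell and the picture viewer there is one more tool, called after "Request:" as name(argument=value, ...) on one line, values as JSON. carry_out: Moves the arm, as the interface text tells. Its arguments: {"type":"object","properties":{"increments":{"type":"array","items":{"type":"array"}}},"required":["increments"]}

```bash
mkdir -p pics; cat > h.py <<'E'
import numpy as np, cv2
from bench import robot
def ray(name,u,v,z,c=None):
    c=c or robot.get_calibration(name); f=200/np.tan(np.radians(c["vfov"])/2); T=np.array(c["T"])
    d=T[:3,:3]@np.array([(u-c["cx"])/f,(v-c["cy"])/f,1]); o=T[:3,3]
    return o+d*(z-o[2])/d[2]
def proj(name,p,c=None):
    c=c or robot.get_calibration(name); f=200/np.tan(np.radians(c["vfov"])/2); T=np.array(c["T"])
    q=T[:3,:3].T@(np.array(p)-T[:3,3]); return q[:2]/q[2]*f+[c["cx"],c["cy"]]
E
python3 - <<'E'
from h import *
for n in("top","scene"): cv2.imwrite(f"pics/{n}0.png",robot.snapshot(n)); c=robot.get_calibration(n); print(n,c)
o=robot.get_obs(); print(o)
E
```

```text
top {'vfov': 47.33425733570947, 'cx': 323.7336030126091, 'cy': 200.725431323893, 'T': array([[ 1.43381702e-02, -9.86231033e-01,  1.64750617e-01,
         3.36676913e-01],
       [-9.99891400e-01, -1.47035023e-02, -9.98097501e-04,
         1.02675152e-02],
       [ 3.40676581e-03, -1.64718414e-01, -9.86334750e-01,
         1.30406476e+00],
       [ 0.00000000e+00,  0.00000000e+00,  0.00000000e+00,
         1.00000000e+00]])}
scene {'vfov': 49.798721822169206, 'cx': 323.88597829544824, 'cy': 205.59429752167466, 'T': array([[-0.66664833,  0.50351503, -0.54959313,  1.15247828],
       [ 0.74526995,  0.43804912, -0.5026785 ,  0.54246835],
       [-0.01235739, -0.74470503, -0.66727934,  0.86203797],
       [ 0.        ,  0.        ,  0.        ,  1.        ]])}
{'time': 0.1, 'joint_positions': array([-1.25610304e+00,  8.78959184e-02,  1.37206501e+00, -1.91319311e-05,
        1.68358478e+00, -1.03105511e-01]), 'qvel': array([ 0.00124366, -0.0011064 , -0.00258305,  0.00143215, -0.00218679,
       -0.00083849]), 'joint_torque': array([ 2.44968629e-03, -3.41252840e+01, -3.03301191e+01,  7.19933328e-02,
        3.04898189e-02, -8.86861085e-05]), 'tool_pos': array([ 0.22300947, -0.50226723,  0.21843241]), 'ee_rot': array([-3.13964801e+00, -1.82100502e-04,  4.17796484e-01]), 'wrist_force': array([-0.02614958,  0.28474833,  0.42837813]), 'wrist_torque': array([-0.03559195, -0.01780899,  0.00435628]), 'finger_force': 0.0, 'width': 0.09391693796505172}
```

View pics/top0.png

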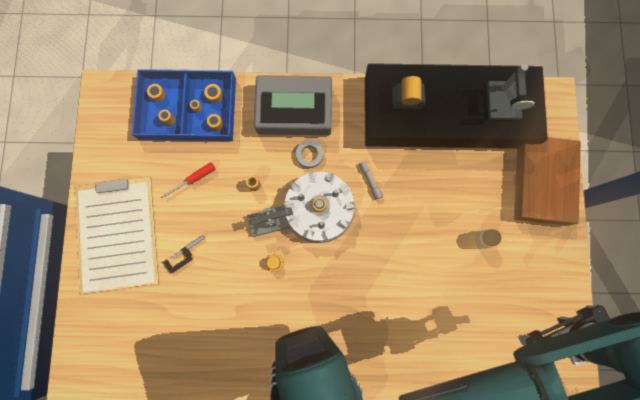

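View pics/scene0.png

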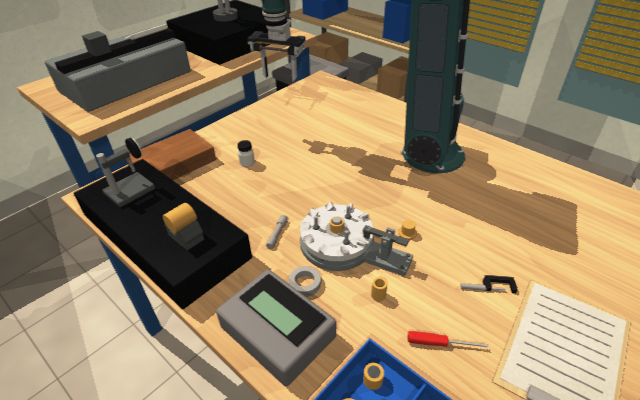

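The top view shows the wheel centred near (320,206), with the pawl bracket at about (265,221) to its left. The bushings are at (252,184) and (274,263). I'll enlarge that area.

```bash
python3 - <<'E'
from h import *
a=cv2.imread("pics/top0.png")[160:270,225:365]
cv2.imwrite("pics/c1.png",cv2.resize(a,None,fx=5.4,fy=5.4,interpolation=cv2.INTER_CUBIC))
E
```

```text
(no output)
```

View pics/c1.png

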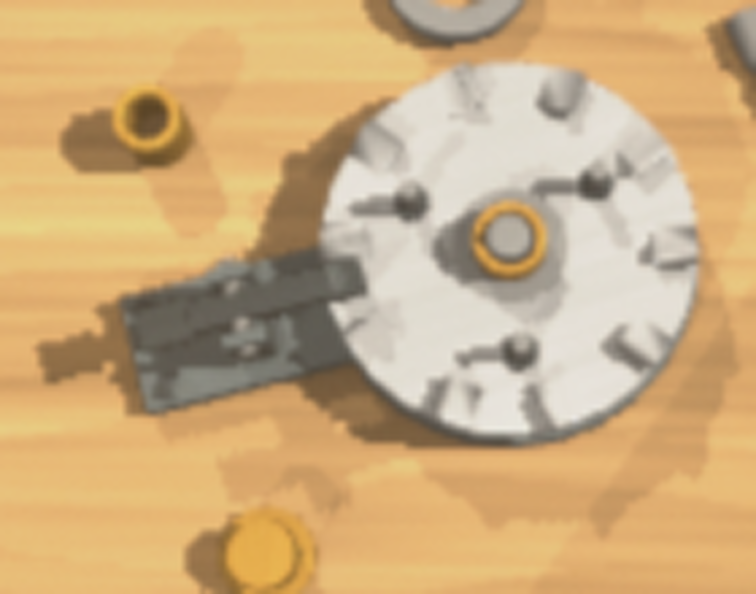

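```bash
python3 - <<'E'
from h import *
def P(x,y,z): return ray("top",225+x/5.4,160+y/5.4,z)
s=P(508,236,.089); print("spindle",s)
S=[P(595,180,.095),P(411,197,.095),P(521,345,.095)]
for p in S: d=p-s; print(p,np.hypot(*d[:2])*1e3,np.degrees(np.arctan2(d[1],d[0])))
c=cv2.fitEllipse if 0 else None
m=np.mean(S,axis=0);print("mean",m)
for q,z in(((355,276),.093),((128,316),.09),((150,118),.05),((265,550),.036)):
    p=P(*q,z); d=p-m; print(q,p,np.hypot(*d[:2])*1e3,np.degrees(np.arctan2(d[1],d[0])))
E
```

```text
spindle [0.53130418 0.02148469 0.089     ]
[ 0.55927726 -0.02151159  0.095     ] 51.29496425988985 -56.95225860346809
[0.5492968  0.07005814 0.095     ] 51.798788154331575 69.6743216355685
[0.47599382 0.01414537 0.095     ] 55.79518318346009 -172.44138544848383
mean [0.52818929 0.02089731 0.095     ]
(355, 276) [0.509432   0.09704481 0.093     ] 78.42371131842802 103.83807901807211
(128, 316) [0.48815761 0.20928749 0.09      ] 192.59646373431212 101.99654006425106
(150, 118) [0.59683259 0.20871612 0.05      ] 199.9695171383833 69.92384854198829
(265, 550) [0.37574653 0.1433198  0.036     ] 195.51486614562901 141.2330335815503
```

```bash
cat >> h.py <<'E'
from scipy.spatial.transform import Rotation as Ro
def to(p,yaw=None):
    "shift in tool axes (mm) and twist (deg) from measured pose to p (TCP), yaw deg"
    o=robot.get_obs(); R=Ro.from_euler('xyz',o["ee_rot"]).as_matrix()
    y=np.degrees(np.arctan2(R[1,0],R[0,0]))
    print("pos",np.round(o["tool_pos"],4),"yaw",round(y,2),"shift",np.round(R.T@(np.array(p)-o["tool_pos"])*1e3,1),"twist",None if yaw is None else round(y-yaw,2),"t",o["time"],"F",np.round(o["wrist_force"],1))
E
python3 - <<'E'
from h import *
o=robot.get_obs(); R=Ro.from_euler('xyz',o["ee_rot"]).as_matrix(); c=robot.get_calibration("wrist"); T=np.array(c["T"])
print(c["vfov"],c["cx"],c["cy"],"cam pos in tool",R.T@(T[:3,3]-o["tool_pos"]));print(R.T@T[:3,:3])
to([.50,.08,.28],13)
E
```

```text
70.70653781904353 323.9483978191039 202.96453019367064 cam pos in tool [ 0.07436843 -0.00026319 -0.16532607]
[[-1.17101798e-03 -9.66847741e-01 -2.55350886e-01]
 [ 9.99998948e-01 -1.35077659e-03  5.28600243e-04]
 [-8.55997949e-04 -2.55349998e-01  9.66848305e-01]]
pos [ 0.223  -0.5023  0.2184] yaw 23.94 shift [ 489.4 -419.9  -60.7] twist 10.94 t 0.1 F [-0.   0.3  0.4]
```

Request:
carry_out(increments=[[255,[31,-30,-5],0],[255,[31,-30,-5],0],[255,[31,-30,-5],0],[255,[31,-30,-5],0],[255,[31,-30,-5],0],[255,[31,-30,-5],0],[255,[31,-30,-5],0],[255,[31,-30,-5],0]])

```text
time: 0.9
tool_pos: [0.3525, -0.181, 0.2593]
ee_rot: [-3.142, 0.0, 0.417]
wrist_force: [1.1, 0.5, 0.8]
width: 0.0332
finger_force: 0.0
```

Request:
carry_out(increments=[[255,[31,-30,-5],0],[255,[31,-30,-5],0],[255,[31,-30,-5],0],[255,[31,-30,-5],0],[255,[31,-30,-5],0],[255,[31,-30,-5],0],[255,[0,0,0],5.5],[255,[0,0,0],5.5]])

```text
time: 1.7
tool_pos: [0.4494, 0.0588, 0.2888]
ee_rot: [-3.141, 0.002, 0.225]
wrist_force: [-0.4, -0.4, 0.3]
width: 0.0004
finger_force: 0.0
```

Request:
carry_out(increments=[[255,[0,0,0],0],[255,[0,0,0],0]])

```text
time: 1.9
tool_pos: [0.4492, 0.0572, 0.2891]
ee_rot: [-3.142, 0.001, 0.228]
wrist_force: [0.4, -0.4, -1.0]
width: 0.0006
finger_force: 0.0
```

```bash
python3 - <<'E'
from h import *
import pickle
c=robot.get_calibration("wrist"); pickle.dump(c,open("w1.pkl","wb"))
a=robot.snapshot("wrist"); cv2.imwrite("pics/w1.png",a); cv2.imwrite("pics/w1b.png",cv2.resize(a,(800,500),interpolation=cv2.INTER_CUBIC))
print(proj("wrist",[.53,.021,.089],c)); to([.45,.06,.28],13)
E
```

```text
[366.56774315 131.50470226]
pos [0.4493 0.0571 0.2892] yaw 13.01 shift [ 1.4 -2.7  9.2] twist 0.01 t 1.95 F [-0.8  0.4  0.7]
```

View pics/w1b.png

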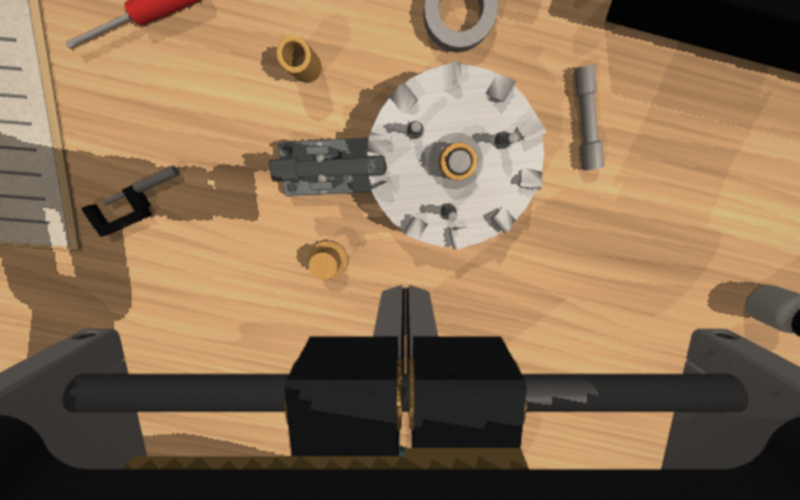

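The wrist view (800 px) shows the spindle at (460,161), studs at (415,128), (503,139) and (448,211), and the pawl from (384,165) to (270,167). Next is an enlarged crop.

```bash
python3 - <<'E'
from h import *
a=cv2.imread("pics/w1.png")[45:205,205:445]
cv2.imwrite("pics/c2.png",cv2.resize(a,None,fx=3.3333,fy=3.3333,interpolation=cv2.INTER_CUBIC))
E
```

```text
(no output)
```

View pics/c2.png

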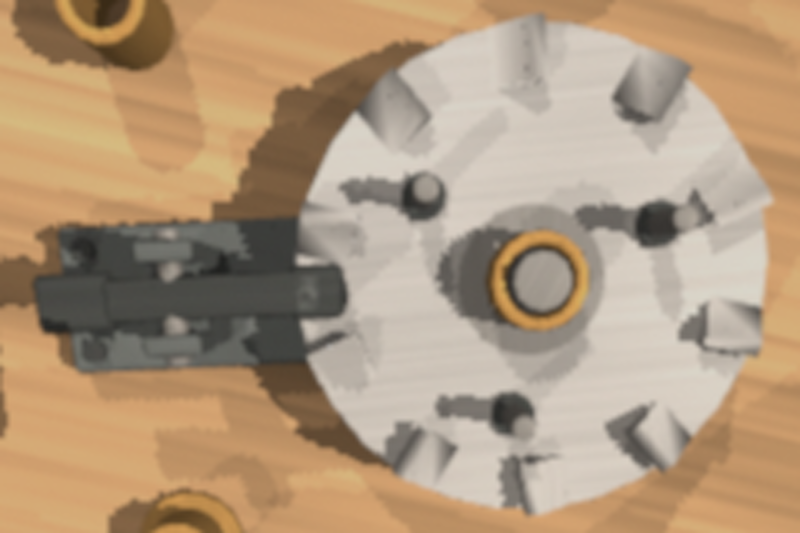

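```bash
python3 - <<'E'
from h import *
import pickle
c=pickle.load(open("w1.pkl","rb"))
def P(x,y,z): return ray("wrist",205+x/3.3333,45+y/3.3333,z,c)[:2]
s=P(542,280,.089); S=[P(688,215,.095),P(426,187,.095),P(523,425,.095)]; m=np.mean(S,axis=0); print("spindle",s,"mean",m)
C=(s+m)/2
for n,q,z in [("face",(536,266),.055),("nose",(320,291),.093),("noseend",(343,290),.093),("tail",(72,303),.092),("tailend",(37,304),.092)]:
    p=P(*q,z); d=p-C; print(n,p,np.hypot(*d)*1e3,np.degrees(np.arctan2(d[1],d[0])))
for p,a in zip(S,(-72,48,168)):
    d=p-C; g=np.degrees(np.arctan2(d[1],d[0])); print(p,np.hypot(*d)*1e3,g,(g-a+180)%360-180)
E
```

```text
spindle [0.53322977 0.02053509] mean [0.53378506 0.02026925]
face [0.53910785 0.01938428] 5.692182933125265 -10.301160174499776
nose [0.51067071 0.1007759 ] 83.55508057505835 105.861516887655
noseend [0.51295112 0.09249287] 74.96419161876891 105.91523020852408
tail [0.48547004 0.19060756] 176.85436237476463 105.76075415325091
tailend [0.48215816 0.20335095] 190.01841934874545 105.67813309622709
[ 0.56704957 -0.0243146 ] 55.89871254617715 -53.126344417059464 18.87365558294053
[0.55499013 0.07078204] 54.76895077249593 66.9058917526155 18.905891752615503
[0.47931547 0.0143403 ] 54.52992986320722 -173.6174732002269 18.38252679977313
```

```bash
python3 - <<'E'
from h import *
to([.4839,.1955,.116],15.8)
E
```

```text
pos [0.4493 0.0571 0.2892] yaw 13.01 shift [  65.  -127.1  173.1] twist -2.79 t 1.95 F [-0.8  0.4  0.7]
```

Request:
carry_out(increments=[[255,[22,-42,0],0],[255,[22,-42,0],0],[255,[21,-43,0],0],[255,[0,0,40],-2.8],[255,[0,0,45],0],[255,[0,0,45],0],[255,[0,0,38],0],[255,[0,0,0],0]])

```text
time: 2.75
tool_pos: [0.4798, 0.1939, 0.1147]
ee_rot: [3.142, 0.014, 0.275]
wrist_force: [-0.6, -0.5, -0.4]
width: 0.0005
finger_force: 0.0
```

Request:
carry_out(increments=[[255,[0,0,0],0],[255,[0,0,0],0]])

```text
time: 2.95
tool_pos: [0.4863, 0.1959, 0.1246]
ee_rot: [3.142, -0.005, 0.275]
wrist_force: [-0.1, 0.3, 0.7]
width: 0.0005
finger_force: 0.0
```

```bash
python3 - <<'E'
from h import *
to([.4839,.1955,.090],15.8)
a=robot.snapshot("scene")
b=cv2.resize(a[170:320,280:460],None,fx=3.3,fy=3.3,interpolation=cv2.INTER_CUBIC); cv2.imwrite("pics/s1.png",b)
E
```

```text
pos [0.4863 0.1959 0.1246] yaw 15.73 shift [-2.6 -0.3 34.6] twist -0.07 t 2.95 F [-0.1  0.3  0.7]
```

View pics/s1.png

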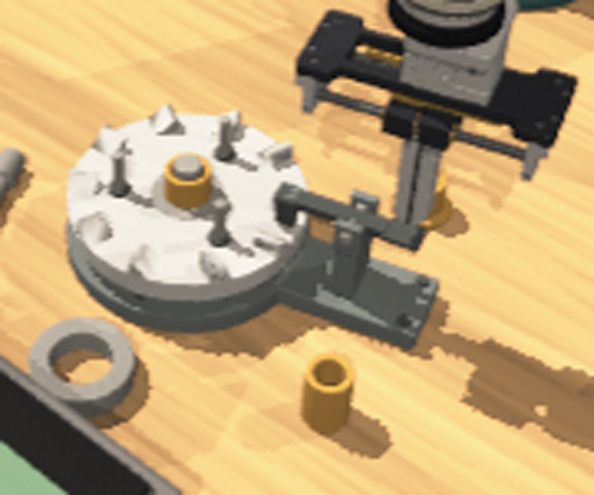

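The fingertips are over the tail end at about (412,235), clear of the bracket. I'll press down slowly.

Request:
carry_out(increments=[[255,[-1,0,4],0],[255,[-1,0,4],0],[255,[0,0,4],0],[255,[0,0,4],0],[255,[0,0,3],0],[255,[0,0,3],0],[255,[0,0,3],0],[255,[0,0,0],0]])

```text
time: 3.8
tool_pos: [0.4825, 0.1948, 0.0962]
ee_rot: [3.141, -0.0, 0.275]
wrist_force: [-0.5, -0.1, 2.5]
width: 0.0006
finger_force: 1.1
```

Request:
carry_out(increments=[[255,[0,0,2],0],[255,[0,0,2],0],[255,[0,0,0],0]])

```text
time: 4.1
tool_pos: [0.4827, 0.1949, 0.0923]
ee_rot: [3.141, -0.001, 0.274]
wrist_force: [0.1, -0.5, 2.7]
width: 0.0004
finger_force: 0.9
```

Request:
carry_out(increments=[[255,[0,0,1.5],0],[255,[0,0,1.5],0],[255,[0,0,0],0]])

```text
time: 4.4
tool_pos: [0.4827, 0.1952, 0.0894]
ee_rot: [-3.141, -0.001, 0.275]
wrist_force: [1.4, -0.8, 3.1]
width: 0.0007
finger_force: 1.1
```

Request:
carry_out(increments=[[255,[0,0,1],0],[255,[0,0,0],0]])

```text
time: 4.6
tool_pos: [0.4827, 0.1952, 0.089]
ee_rot: [-3.142, -0.001, 0.275]
wrist_force: [-0.1, -1.4, 6.4]
width: 0.0005
finger_force: 2.3
```

Force is rising, so the stop is near.

Request:
carry_out(increments=[[255,[0,0,1],0],[255,[0,0,0],0]])

```text
time: 4.8
tool_pos: [0.4828, 0.1952, 0.0888]
ee_rot: [3.141, -0.001, 0.275]
wrist_force: [-2.2, -1.3, 8.8]
width: 0.0004
finger_force: 3.8
```

Request:
carry_out(increments=[[255,[0,0,1],0],[255,[0,0,0],0]])

```text
time: 5.0
tool_pos: [0.4829, 0.1952, 0.0887]
ee_rot: [3.141, -0.002, 0.275]
wrist_force: [-3.4, -2.0, 12.4]
width: 0.0003
finger_force: 5.4
```

Request:
carry_out(increments=[[255,[0,0,-10],0],[255,[0,0,-25],0],[255,[0,0,-35],0],[255,[0,0,-15],0],[255,[0,0,0],0]])

```text
time: 5.5
tool_pos: [0.4836, 0.1957, 0.1736]
ee_rot: [-3.141, -0.005, 0.275]
wrist_force: [1.1, 0.1, 0.3]
width: 0.0007
finger_force: 0.0
```

```bash
python3 - <<'E'
from h import *
to([.5825,-.0116,.086],36.9)
E
```

```text
pos [0.4836 0.1957 0.1736] yaw 15.75 shift [ 38.5 226.4  87.7] twist -21.15 t 5.5 F [1.1 0.1 0.3]
```

Request:
carry_out(increments=[[255,[7,38,0],0],[255,[7,38,0],0],[255,[7,38,0],0],[255,[7,38,0],0],[255,[6,38,0],0],[255,[5,36,0],0],[255,[0,0,0],-7],[255,[0,0,0],-7]])

```text
time: 6.3
tool_pos: [0.5804, -0.0131, 0.1681]
ee_rot: [-3.138, 0.004, 0.522]
wrist_force: [0.3, -0.3, -0.5]
width: 0.0001
finger_force: 0.0
```

Request:
carry_out(increments=[[255,[0,0,0],-7],[255,[0,0,0],0],[255,[0,0,0],0]])

```text
time: 6.6
tool_pos: [0.5805, -0.0117, 0.1695]
ee_rot: [-3.139, 0.002, 0.639]
wrist_force: [0.7, -0.6, -0.1]
width: 0.0006
finger_force: 0.0
```

```bash
python3 - <<'E'
from h import *
to([.5825,-.0116,.086],36.9)
c=robot.get_calibration("wrist"); print(proj("wrist",[.567,-.024,.095],c),proj("wrist",[.4885,.178,.08],c))
a=robot.snapshot("wrist"); cv2.imwrite("pics/w2.png",a)
E
```

```text
pos [ 0.5805 -0.0117  0.1695] yaw 36.6 shift [ 1.9  1.3 83.5] twist -0.3 t 6.6 F [ 0.7 -0.6 -0.1]
[326.25372735 233.88199661] [ 95.67712892 168.60156923]
```

View pics/w2.png

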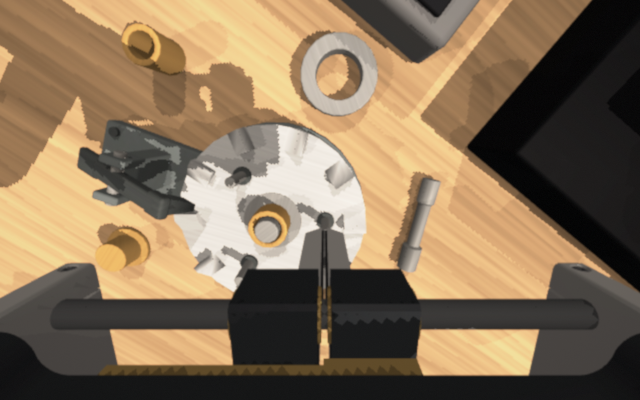

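```bash
python3 - <<'E'
from h import *
for a in (-72,48,168):
    t=np.radians(a+18.7); 
    for z in(.055,.075,.095): print(a,z,proj("wrist",[.5335+.055*np.cos(t),.0204+.055*np.sin(t),z]).round(1))
E
```

```text
-72 0.055 [325.2 220.3]
-72 0.075 [325.3 226.8]
-72 0.095 [325.4 234.2]
48 0.055 [242.9 175.3]
48 0.075 [236.9 178.8]
48 0.095 [230.  182.8]
168 0.055 [249.6 262. ]
168 0.075 [244.6 271. ]
168 0.095 [238.8 281.3]
```

The visible stud bases at (325,220), (243,175) and (249,262) match the prediction, so the wheel has not moved. The pawl's nose is lifted at (190,205). Next I'll lower beside stud_a.

Request:
carry_out(increments=[[255,[2,1,0],0],[255,[0,0,25],0],[255,[0,0,25],0],[255,[0,0,20],0],[255,[0,0,12],0],[255,[0,0,0],0],[255,[0,0,0],0]])

```text
time: 7.35
tool_pos: [0.5839, -0.0115, 0.0901]
ee_rot: [3.141, -0.001, 0.641]
wrist_force: [0.3, 0.2, 0.3]
width: 0.0003
finger_force: 0.0
```

```bash
python3 - <<'E'
from h import *
C=np.array([.5335,.0204])
# pusher pose, stud contact 13 mm ahead, for stud at angle g: 
for g in(-53.1,-92.2):
    t=np.radians(g); p=C+.055*np.array([np.cos(t),np.sin(t)])+.013*np.array([-np.sin(t),np.cos(t)]); print(p)
to([*(C+.055*np.array([np.cos(-.9268),np.sin(-.9268)])+.013*np.array([-np.sin(-.9268),np.cos(-.9268)])),.087],36.9)
h=np.radians(3); print("per 6deg row", "x",-(55*np.sin(2*h)+13*(1-np.cos(2*h))*-1), "y",55*(1-np.cos(2*h))+13*np.sin(2*h))
E
```

```text
[ 0.57691901 -0.01577719]
[ 0.54437909 -0.0350585 ]
pos [ 0.5839 -0.0115  0.0901] yaw 36.73 shift [-8.2 -0.8  3.1] twist -0.17 t 7.35 F [0.3 0.2 0.3]
per 6deg row x -5.677850119508494 y 1.6601657772244642
```

Request:
carry_out(increments=[[255,[-4,-1,2],0],[255,[-4,0,1],0],[255,[-4.8,0.9,0],5],[255,[-4.8,0.9,0],5],[255,[-4.8,0.9,0],5],[255,[-4.8,0.9,0],5],[255,[-4.8,0.9,0],5],[255,[0,0,0],0]])

```text
time: 8.15
tool_pos: [0.5581, -0.0306, 0.0879]
ee_rot: [3.14, -0.004, 0.205]
wrist_force: [2.1, -0.2, 1.0]
width: 0.0007
finger_force: 0.9
```

```bash
python3 - <<'E'
from h import *
to([.54438,-.03506,.087],-2.2)
E
```

```text
pos [ 0.5581 -0.0306  0.0879] yaw 11.72 shift [-14.3   1.6   0.9] twist 13.92 t 8.15 F [ 2.1 -0.2  1. ]
```

Request:
carry_out(increments=[[255,[-4.8,0.8,0],5],[255,[-4.6,0.8,0],5],[255,[-2.5,0.4,0],3],[255,[0,0,0],1],[255,[0,0,0],0]])

```text
time: 8.65
tool_pos: [0.5468, -0.0347, 0.0877]
ee_rot: [3.14, -0.003, -0.038]
wrist_force: [3.0, -3.0, 1.8]
width: 0.0003
finger_force: 1.8
```

```bash
python3 - <<'E'
from h import *
to([.54438,-.03506,.087],-2.2)
E
```

```text
pos [ 0.5468 -0.0347  0.0877] yaw -2.19 shift [-2.4  0.5  0.7] twist 0.01 t 8.65 F [ 3.  -3.   1.8]
```

Request:
carry_out(increments=[[255,[-1.2,0,0],0],[255,[-1.2,0,0],0],[255,[0,0,0],0]])

```text
time: 8.95
tool_pos: [0.544, -0.0342, 0.0873]
ee_rot: [3.14, -0.002, -0.039]
wrist_force: [2.7, -3.2, 2.8]
width: 0.0005
finger_force: 2.0
```

```bash
python3 - <<'E'
from h import *
to([.54438,-.03506,.087],-2.2)
E
```

```text
pos [ 0.544  -0.0342  0.0873] yaw -2.22 shift [0.4 0.8 0.3] twist -0.02 t 8.95 F [ 2.7 -3.2  2.8]
```

Request:
carry_out(increments=[[255,[4,0,0],0],[255,[6,0,0],0],[255,[0,0,-30],0],[255,[0,0,-40],0],[255,[0,0,-40],0],[255,[-30,0,-35],0],[255,[-40,0,-20],0],[255,[-40,0,0],0]])

```text
time: 9.75
tool_pos: [0.4433, -0.0292, 0.2543]
ee_rot: [-3.141, -0.003, -0.038]
wrist_force: [0.9, -0.2, 1.1]
width: 0.0007
finger_force: 0.0
```

Request:
carry_out(increments=[[255,[0,0,0],0],[255,[0,0,0],0],[255,[0,0,0],0]])

```text
time: 10.05
tool_pos: [0.4437, -0.0295, 0.2506]
ee_rot: [-3.141, 0.002, -0.039]
wrist_force: [0.1, -0.2, 0.5]
width: 0.0006
finger_force: 0.0
```

```bash
python3 - <<'E'
from h import *
import pickle
c=robot.get_calibration("wrist"); pickle.dump(c,open("w3.pkl","wb"))
to([.5335-.2723*.087,.0204+.9622*.087,.150],15.8)
a=robot.snapshot("wrist"); q=proj("wrist",[.52,.06,.08],c); print(q)
u,v=int(q[0])-120,max(0,int(q[1])-85); print(u,v); cv2.imwrite("pics/w3.png",cv2.resize(a[v:v+180,u:u+240],None,fx=3.3333,fy=3.3333,interpolation=cv2.INTER_CUBIC))
for n,p in(("C",[.5335,.0204,.089]),("a",[.5335+.055*np.cos(-1.609),.0204+.055*np.sin(-1.609),.095])): print(n,(proj("wrist",p,c)-[u,v])*3.3333)
E
```

```text
pos [ 0.4437 -0.0295  0.2506] yaw -2.24 shift [  61.  -136.   100.6] twist -18.04 t 10.05 F [ 0.1 -0.2  0.5]
[244.00274041 129.78876601]
124 44
C [506.67571909 239.25637281]
a [672.21884553 238.13084366]
```

View pics/w3.png

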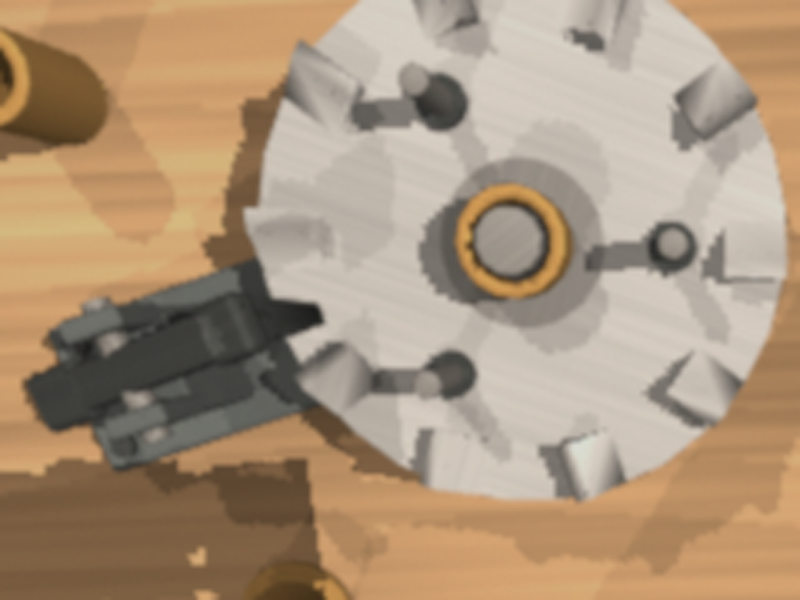

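The wheel is at the target: spindle at (508,241), stud_a at (672,243), about 1° from the prediction. The pawl is still lifted, with its nose at (305,315) facing a gap. Now I'll press the nose.

Request:
carry_out(increments=[[255,[15,-34,0],0],[255,[15,-34,0],0],[255,[15,-34,0],0],[255,[16,-34,0],0],[255,[0,0,0],-6],[255,[0,0,30],-6],[255,[0,0,40],-6],[255,[0,0,25],0]])

```text
time: 10.9
tool_pos: [0.5092, 0.1042, 0.1524]
ee_rot: [-3.14, 0.005, 0.277]
wrist_force: [0.4, 0.4, 0.1]
width: 0.0007
finger_force: 0.0
```

Request:
carry_out(increments=[[255,[0,0,0],0],[255,[0,0,0],0]])

```text
time: 11.1
tool_pos: [0.5101, 0.1039, 0.156]
ee_rot: [-3.141, 0.002, 0.275]
wrist_force: [-0.1, 0.6, 0.7]
width: 0.0007
finger_force: 0.0
```

```bash
python3 - <<'E'
from h import *
to([.5335-.2723*.086,.0204+.9622*.086,.107],15.8)
E
```

```text
pos [0.5101 0.1039 0.156 ] yaw 15.74 shift [-0.2  0.8 49. ] twist -0.06 t 11.1 F [-0.1  0.6  0.7]
```

Request:
carry_out(increments=[[255,[0,0.8,10],0],[255,[0,0,10],0],[255,[0,0,5],0],[255,[0,0,5],0],[255,[0,0,5],0],[255,[0,0,4],0],[255,[0,0,3],0],[255,[0,0,0],0]])

```text
time: 11.9
tool_pos: [0.5098, 0.1031, 0.114]
ee_rot: [-3.141, 0.0, 0.275]
wrist_force: [0.3, 0.0, 0.0]
width: 0.0006
finger_force: 0.2
```

Request:
carry_out(increments=[[255,[0,0,2],0],[255,[0,0,2],0],[255,[0,0,0],0]])

```text
time: 12.2
tool_pos: [0.5098, 0.103, 0.1101]
ee_rot: [-3.142, 0.0, 0.275]
wrist_force: [0.6, -0.6, 0.8]
width: 0.0002
finger_force: 0.4
```

Request:
carry_out(increments=[[255,[0,0,1.5],0],[255,[0,0,1],0],[255,[0,0,0],0]])

```text
time: 12.5
tool_pos: [0.5098, 0.103, 0.1077]
ee_rot: [-3.142, 0.0, 0.275]
wrist_force: [0.8, -1.6, 1.0]
width: 0.0002
finger_force: 0.7
```

Request:
carry_out(increments=[[255,[0,0,1],0],[255,[0,0,1],0],[255,[0,0,0],0]])

```text
time: 12.8
tool_pos: [0.5099, 0.103, 0.107]
ee_rot: [3.141, -0.0, 0.275]
wrist_force: [-2.6, -1.1, 5.6]
width: 0.0009
finger_force: 3.3
```

Request:
carry_out(increments=[[255,[0,0,1.5],0],[255,[0,0,0],0]])

```text
time: 13.0
tool_pos: [0.51, 0.103, 0.1068]
ee_rot: [3.141, -0.001, 0.275]
wrist_force: [-4.6, -1.5, 10.7]
width: 0.0005
finger_force: 5.7
```

Request:
carry_out(increments=[[255,[0,0,1.5],0],[255,[0,0,0],0]])

```text
time: 13.2
tool_pos: [0.5101, 0.1031, 0.1067]
ee_rot: [3.141, -0.002, 0.275]
wrist_force: [-6.5, -1.5, 16.0]
width: 0.0
finger_force: 8.2
```

The stop is hard at a tip height of 93 mm, so the nose is fully home. I'll retract and check.

Request:
carry_out(increments=[[255,[0,0,-8],0],[255,[0,0,-25],0],[255,[0,0,-40],0],[255,[0,0,-45],0],[255,[-45,0,-20],0],[255,[-45,0,0],0],[255,[0,0,0],0],[255,[0,0,0],0]])

```text
time: 14.0
tool_pos: [0.4228, 0.0789, 0.2407]
ee_rot: [-3.141, -0.001, 0.275]
wrist_force: [0.1, -0.8, -0.9]
width: 0.0002
finger_force: 0.0
```

```bash
python3 - <<'E'
from h import *
c=robot.get_calibration("wrist"); a=robot.snapshot("wrist"); q=proj("wrist",[.51,.07,.08],c)
u,v=int(q[0])-120,max(0,int(q[1])-85); cv2.imwrite("pics/w4.png",cv2.resize(a[v:v+180,u:u+240],None,fx=3.3333,fy=3.3333,interpolation=cv2.INTER_CUBIC))
for n,p in(("C",[.5335,.0204,.089]),("a",[.5335+.055*np.cos(-1.609),.0204+.055*np.sin(-1.609),.095]),("nose",[.5098,.103,.093]),("tail",[.4885,.178,.092]),("tail_lifted",[.4885,.178,.077])): print(n,(proj("wrist",p,c)-[u,v])*3.3333)
E
```

```text
C [571.90939437 256.16111352]
a [736.70785791 310.37915476]
nose [304.94648104 257.1063023 ]
tail [ 60.48847825 258.05976075]
tail_lifted [ 71.68489035 260.4296914 ]
```

View pics/w4.png

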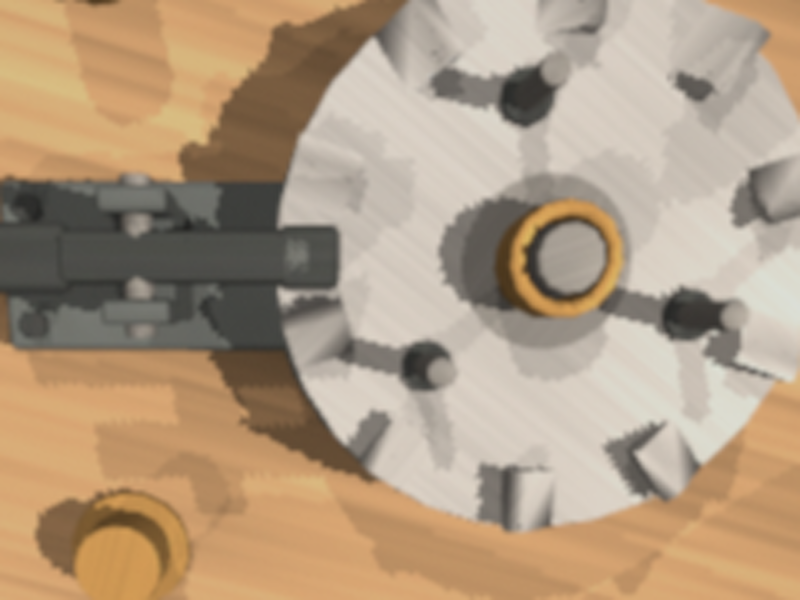

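The pawl lies level, with its nose at (310,257) in the gap between two teeth. Stud_a is at (735,316), within about 2° of the target, and the bushings are undisturbed.

```bash
python3 -c "
from bench import robot
print(robot.close_job())"
```

```text
the job is handed in; nothing more can be done
None
```

The wheel is back one notch with the pawl pressed fully home in the new notch, nothing else was moved, and the job was handed in at about 14 s.

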